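Sort the roll counters by the feel of their click

ROBOT

A 7-joint arm with a two-finger parallel gripper is mounted at the origin on the work surface. World frame = base frame: x ahead of the robot, y to its left, z up, the work surface at z = 0. Lengths are in m, angles in rad, forces in N, time in s.
With the tool pointing down it reaches from about 0.425 to 0.925 m from the base axis. Payload 6.8 kg.
Tool frame: the origin (TCP) lies at the very end of the fingers, on their centre line; the grasp point (between the pads) lies 19 mm behind it (r.tcp_to_grasp is the distance from the TCP to the grasp point, in m); z points along the fingers, y is the line along which they close (so a half turn about z gives the same grasp; the last joint's range is limited). The gripper opens to 85 mm and grips with 20 to 120 N. Pads are 22 mm wide; open, the fingers measure 114 mm over their backs; the gripper's body (76 mm by 85 mm) begins 54 mm behind the grasp point. The pads swing forward as they close: fully open they stand 13 mm farther back than shut.
Start: joints at [1.163, 0.477, 0.022, 1.555, -0.011, 1.109, -0.083], TCP at [0.199, -0.645, 0.231] pointing down, gripper open.
Joint ranges: [-2.96, 2.96], [-0.34, 2.1], [-1.41, 1.46], [0.24, 2.44], [-1.37, 4.51], [0.17, 1.92], [-2.96, 2.96]. Speed limits (rad/s): [2.39, 2.39, 3.14, 3.14, 3.14, 3.14, 3.14].

INTERFACE

Orientations are given as a rotation vector (axis times angle).
In Python, from bench import r gives the robot as it stands.
- The arm moves only by the tool step_arm, never from a script. Its argument "moves" is a list of rows, each a list of 7 numbers: the shift along the tool's x, y, z in mm, then the turn, a rotation vector about the tool's x, y, z in rad, then the finger opening in mm, from 0 to 85.4. A call has 1 to 8 rows; each row is the pose to reach, as a shift and turn from the pose commanded when the call began, along the tool's axes at that moment; what a row does not reach only later rows make up. A row lasts 1/10 s, in which the tool goes at most 50 mm and 8.59 degrees, less where a joint would pass 70% of its speed; a pose out of reach is approached as far as the arm can. A call with a gripper value outside its range is refused whole. The fingers move at their own pace and stop on an object; "grip_force" is the grip in N (left out, the last holds). Time passes only in rows, so rows that repeat a pose let the fingers close. It gives the time, the measured TCP pose, the force, the opening and the grip force at its end, in the units of the state.
- r.get_obs(): the state, without advancing time (a new reading comes with each control period).
- r.grab_frame(name): name is "side" or "top"; returns a dict with "image" (420x560x3 uint8, red, green, blue), "depth" (420x560 float32, m along the optical axis (not along the pixel's ray), 0 where there is no reading), "mtx" (3x3 intrinsics, pixels), "rvec" (rotation vector, rad) and "tvec" (3), from world to camera coordinates, as OpenCV has them. Camera axes: x right, y down, z forward; pixel columns grow to the right and rows downward; lengths in m; the calibration is good to about 2 mm. A picture is of the moment at which its call begins.
- r.hand_in(): hands the job in; it is judged then, once.
The state is a dict: "clock": time; "joints": joint angles; "qvel": joint speeds; "tau": joint torques, N m; "tcp_pos": TCP position; "orientation": TCP orientation; "contact_force": force on the tool from outside, world axes, zero at the start; "moment": the same for the moment, N m; "grip_width": finger opening in m; "gripper_force": force on a finger pad.
Only numpy, scipy, OpenCV 4.12 (cv2) and the standard library are available. Lean on these libraries where they do the work, as an engineer would, in place of code of your own. Each camera call takes 0.05 s, during which the arm holds its last target. There are 200 camera calls.

TASK

The three roll counters on the felting table look alike, but one has gone stiff. Press each one's button gently, right through its click so that the count moves on, but never forcing it against its stop (well under 20 N); then set the one that clicks lightest down upright in the wooden tray for the children, and the stiffest upright in the red bin for oiling. Leave the middling one standing where it is, and do not disturb the other things.

Things in the scene. Friction and masses are not known exactly. Their poses are not given: they have to be found in the camera images.
- counter_a: one of three look-alike desk tally counters: steel case 74 (x) x 42 (y) x 40 mm on a foot flange 90 x 44 x 4 mm, 0.24 kg. Origin: centre of underside; x along it to the black reset knob, z up. Its y sides are smooth from 4 to 40 mm height. The buttons click at about 2.5, 5 or 9 N: which counter has which cannot be seen, only felt.
- button_a (a point): centre of the top face of counter_a's burgundy push button (26 mm across), 51 mm above the counter's underside and 16 mm from its origin along its +x; moves down with the button.
- key_a (a joint): travel of counter_a's button, m: 0 up. Spring: half the click force at first touch, rising to the click force (its peak) at 1.5 to 2 mm, then falling to half of it by 4.5 mm; at about 4.9 mm a rubber stop (8 N/mm) is met, hard at 6.4 mm. Comes back up when let go.
- drum_a (a joint): angle, rad, 0 at start, of counter_a's units drum: in the window in its top, the white drum nearest its +y side. A ratchet turns it on as the button goes from 2.5 mm to the stop: 0.3 to 0.45 at the first press, 0.63 more at each other (red mark moves off towards the button). It stays. The click counts past 0.25 (button about 4.6 mm down, just before the stop).
- counter_b: one of three look-alike desk tally counters: steel case 74 (x) x 42 (y) x 40 mm on a foot flange 90 x 44 x 4 mm, 0.24 kg. Origin: centre of underside; x along it to the black reset knob, z up. Its y sides are smooth from 4 to 40 mm height. The buttons click at about 2.5, 5 or 9 N: which counter has which cannot be seen, only felt.
- button_b (a point): centre of the top face of counter_b's burgundy push button (26 mm across), 51 mm above the counter's underside and 16 mm from its origin along its +x; moves down with the button.
- key_b (a joint): travel of counter_b's button, m: 0 up. Spring: half the click force at first touch, rising to the click force (its peak) at 1.5 to 2 mm, then falling to half of it by 4.5 mm; at about 4.9 mm a rubber stop (8 N/mm) is met, hard at 6.4 mm. Comes back up when let go.
- drum_b (a joint): angle, rad, 0 at start, of counter_b's units drum: in the window in its top, the white drum nearest its +y side. A ratchet turns it on as the button goes from 2.5 mm to the stop: 0.3 to 0.45 at the first press, 0.63 more at each other (red mark moves off towards the button). It stays. The click counts past 0.25 (button about 4.6 mm down, just before the stop).
- counter_c: one of three look-alike desk tally counters: steel case 74 (x) x 42 (y) x 40 mm on a foot flange 90 x 44 x 4 mm, 0.24 kg. Origin: centre of underside; x along it to the black reset knob, z up. Its y sides are smooth from 4 to 40 mm height. The buttons click at about 2.5, 5 or 9 N: which counter has which cannot be seen, only felt.
- button_c (a point): centre of the top face of counter_c's burgundy push button (26 mm across), 51 mm above the counter's underside and 16 mm from its origin along its +x; moves down with the button.
- key_c (a joint): travel of counter_c's button, m: 0 up. Spring: half the click force at first touch, rising to the click force (its peak) at 1.5 to 2 mm, then falling to half of it by 4.5 mm; at about 4.9 mm a rubber stop (8 N/mm) is met, hard at 6.4 mm. Comes back up when let go.
- drum_c (a joint): angle, rad, 0 at start, of counter_c's units drum: in the window in its top, the white drum nearest its +y side. A ratchet turns it on as the button goes from 2.5 mm to the stop: 0.3 to 0.45 at the first press, 0.63 more at each other (red mark moves off towards the button). It stays. The click counts past 0.25 (button about 4.6 mm down, just before the stop).
- tray_wood: light wooden tray, 170 x 170 x 30 mm outside, open on top, walls and floor 6 mm thick, fixed. Origin: centre of the underside; x and y along its sides, z up.
- bin_red: shallow red plastic bin of the same size and form: 170 x 170 x 30 mm outside, open on top, walls and floor 6 mm thick, fixed. Origin: centre of the underside; x and y along its sides, z up.
- felting_disc: bystander: white felting disc, 90 mm across and 14 mm thick, with a brass knob on top (47 mm high in all). Origin: centre of the underside.
- soap: bystander: olive soap bar, 55 x 85 x 32 mm. Origin: centre of the underside.
- water_bottle: bystander: clear bottle, 66 mm across and 171 mm high, with a blue cap. Origin: centre of the underside.
Not all that is in view belongs to the job. What is shaped like the counter_b but pink or purple is not meant. Of the things shaped like the tray_wood, the wooden one is meant.

How it is judged:
By the outcome, as a careful person would: the job done as asked, in the order asked, and still so for the second after the job is handed in, with the robot touching nothing.
It also fails if it takes over 72 s, if anything falls off the work surface, if the arm or the gripper's body presses on something with over 40 N, if the wrist force passes 120 N, or if a joint passes its speed limit or range.

## Working session

There is one attempt and no reset: what is moved stays moved. The work goes in short steps, Python scripts to look and compute and a tool call to move; the robot and the scene stay as the last step left them, time stands still between calls to the robot, and variables do not carry over. Pictures are saved under pics/ and viewed, at most 10 in all, crops included, and the job is handed in when it is done.

Besides the shell and the picture viewer there is one more tool, called after "Call:" as name([rows], argument=value, ...), one row to a line, values as JSON. step_arm: Moves the arm, as the interface text tells. Its arguments: {"type":"object","properties":{"moves":{"type":"array","items":{"type":"array","items":{"type":"number"}}},"grip_force":{"type":"number"}},"required":["moves"]}

```bash
mkdir -p pics
cat > h.py <<'E'
import numpy as np, cv2
from bench import r
def grab(n):
    f=r.grab_frame(n); R=cv2.Rodrigues(np.array(f['rvec'],float))[0]; t=np.array(f['tvec'],float).ravel()
    np.savez(f'{n}.npz',image=f['image'],depth=f['depth'],K=f['mtx'],R=R,t=t); return load(n)
def load(n):
    return dict(np.load(f'{n}.npz'))
def ray(f,uv,z):
    d=f['R'].T@np.linalg.solve(f['K'],[uv[0],uv[1],1.]); c=-f['R'].T@f['t']
    return c+d*(z-c[2])/d[2]
def proj(f,p):
    q=f['K']@(f['R']@np.array(p)+f['t']); return q[:2]/q[2]
def cloud(f):
    h,w=f['depth'].shape; u,v=np.meshgrid(np.arange(w),np.arange(h)); d=f['depth']
    P=np.linalg.inv(f['K'])@np.stack([u*d,v*d,d]).reshape(3,-1)
    return ((P.T-f['t'])@f['R']).reshape(h,w,3)
E
python3 - <<'E'
from h import *
for n in('top','side'):
    f=grab(n); cv2.imwrite(f'pics/{n}0.png',cv2.resize(f['image'][:,:,::-1],(800,600),interpolation=cv2.INTER_CUBIC))
    print(n,-f['R'].T@f['t'],f['R'].round(2).tolist())
o=r.get_obs();print(o,r.tcp_to_grasp)
E
```

```text
top [ 0.39385297 -0.14004572  1.49683094] [[-0.02, -1.0, -0.03], [-1.0, 0.02, -0.1], [0.1, 0.02, -1.0]]
side [0.48973291 1.00091175 1.23482845] [[-1.0, -0.03, -0.01], [-0.02, 0.73, -0.68], [0.03, -0.68, -0.73]]
{'clock': 0.1, 'joints': array([ 1.16287564,  0.47770135,  0.02232963,  1.55635953, -0.01151693,
        1.10930444, -0.08315359]), 'qvel': array([ 0.00169658, -0.00169711, -0.00146961, -0.00423044, -0.00044365,
       -0.00071228, -0.00016877]), 'tau': array([ 3.77137359e-03, -5.97768545e+01,  1.61336828e+00, -2.81958872e+01,
        1.28455949e-02,  5.01941060e-03, -1.30049136e-05]), 'tcp_pos': array([ 0.19920231, -0.64437127,  0.23043054]), 'orientation': array([-3.10477397e+00, -4.68908950e-01,  5.37459902e-04]), 'contact_force': array([-0.33011426,  0.56452934,  0.07034286]), 'moment': array([-0.02201845,  0.05655464, -0.0378694 ]), 'gripper_force': 0.0, 'grip_width': 0.08541427421635518} 0.0187
```

View pics/top0.png

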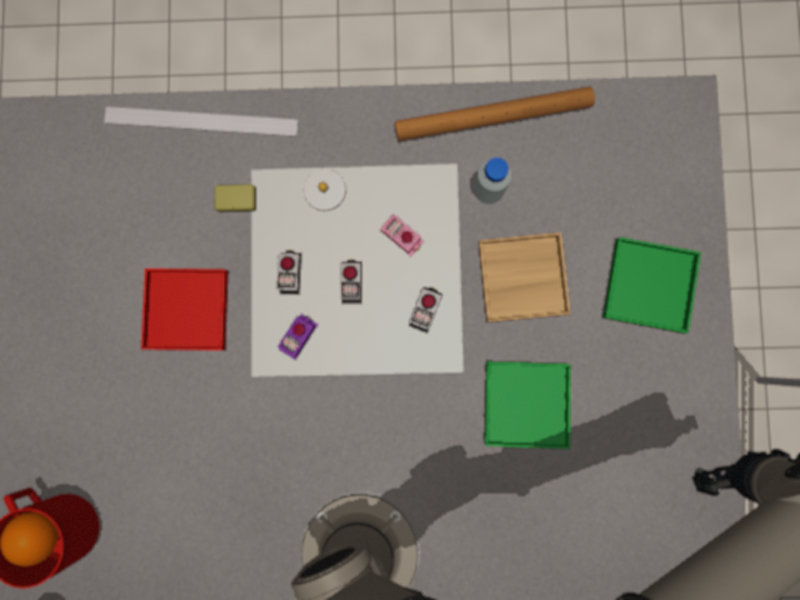

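View pics/side0.png

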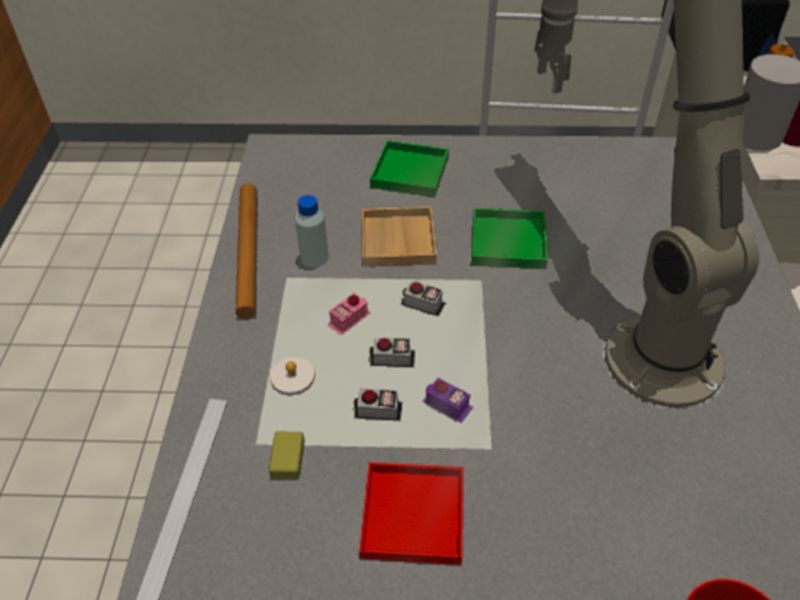

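The top view shows steel counters at (289,272), (350,281) and (426,309). The lookalikes to leave alone are pink at (402,235) and purple at (297,337). The wooden tray is at (524,277), with green ones at (652,285) and (528,404), and the red bin is at (185,309). The red mug at (45,540) is not the bin. Next I measure them and check with a close crop.

```bash
cat > meas.py <<'E'
from h import *
def buttons(f):
    hsv=cv2.cvtColor(f['image'],cv2.COLOR_RGB2HSV); H,S,V=cv2.split(hsv)
    m=(((H>165)|(H<6))&(S>130)&(V<170)).astype(np.uint8)
    n,l,s,c=cv2.connectedComponentsWithStats(m)
    out=[]
    for i in range(1,n):
        if 20<s[i,4]<400: 
            p=ray(f,c[i],.050)
            if .4<p[0]<.8 and -.3<p[1]<.25: out.append((p[:2].round(4),s[i,4],c[i].round(1)))
    return out
def bodies(f):
    P=cloud(f); m=((P[...,2]>.012)&(P[...,2]<.07)&(f['depth']>0)&(P[...,0]>.35)&(P[...,0]<.8)&(abs(P[...,1])<.5)).astype(np.uint8)
    n,l,s,c=cv2.connectedComponentsWithStats(m)
    for i in range(1,n):
        if s[i,4]>100:
            q=P[l==i]; t=q[q[:,2]>np.percentile(q[:,2],30)][:,:2].astype(np.float32)
            rc=cv2.minAreaRect(q[:,:2].astype(np.float32)*1000); rt=cv2.minAreaRect(t*1000)
            print(s[i,4],c[i].round(),'z',np.percentile(q[:,2],[50,95]).round(3),'rect',np.round(rc[0]),np.round(rc[1]),round(rc[2],1),'top',np.round(rt[0]),np.round(rt[1]),round(rt[2],1))
if __name__=='__main__':
    for n in('top','side'):
        f=load(n); print(n)
        for b in buttons(f): print(b)
        bodies(f)
    f=load('top'); c=f['image'][150:260,180:320,::-1]
    g=load('side')['image'][190:300,240:340,::-1]
    cv2.imwrite('pics/c1.png',np.hstack([cv2.resize(c,(430,338),interpolation=cv2.INTER_CUBIC),cv2.resize(g,(307,338),interpolation=cv2.INTER_CUBIC)]))
E
python3 meas.py
```

```text
top
(array([ 0.6381, -0.1123]), np.int32(48), array([284.4, 165.4]))
(array([0.5897, 0.1337]), np.int32(55), array([200.6, 184. ]))
(array([0.5674, 0.0054]), np.int32(52), array([244.5, 190.5]))
(array([ 0.5051, -0.1529]), np.int32(52), array([299.5, 210.5]))
(array([0.4548, 0.1102]), np.int32(44), array([209. , 230.1]))
434 [227. 133.] z [0.015 0.043] rect [748.  60.] [86. 82.] 32.7 top [748.  60.] [86. 81.] 32.4
540 [164. 138.] z [0.03  0.036] rect [735. 247.] [58. 87.] 1.2 top [734. 246.] [54. 85.] 1.8
407 [281. 164.] z [0.04  0.051] rect [ 644. -105.] [85. 43.] 48.2 top [ 648. -101.] [74. 42.] 46.8
598 [368. 193.] z [0.028 0.034] rect [ 551. -353.] [171. 172.] 3.9 top [ 551. -352.] [170. 170.] 4.2
417 [202. 190.] z [0.039 0.05 ] rect [579. 135.] [44. 85.] 87.4 top [573. 134.] [43. 72.] 88.3
392 [245. 196.] z [0.04  0.051] rect [557.   6.] [43. 86.] 88.7 top [549.   5.] [42. 71.] 89.2
673 [128. 215.] z [0.027 0.033] rect [502. 354.] [174. 171.] 87.8 top [502. 354.] [172. 170.] 87.8
391 [298. 216.] z [0.04  0.051] rect [ 495. -150.] [42. 85.] 67.1 top [ 490. -147.] [41. 74.] 67.3
4
[... 957 characters left out ...]
[ 493. -143.] [51. 82.] 70.5
409 [244. 218.] z [0.039 0.051] rect [ 644. -100.] [85. 48.] 48.3 top [647. -96.] [76. 48.] 48.3
470 [274. 245.] z [0.039 0.05 ] rect [556.  10.] [50. 86.] 88.5 top [552.  11.] [50. 79.] 88.5
452 [204. 262.] z [0.015 0.042] rect [747.  64.] [86. 89.] 60.3 top [748.  66.] [83. 84.] 88.6
521 [313. 278.] z [0.039 0.051] rect [443. 120.] [48. 87.] 57.5 top [439. 123.] [47. 77.] 57.5
519 [264. 282.] z [0.039 0.051] rect [578. 139.] [48. 86.] 85.7 top [573. 139.] [45. 76.] 86.9
675 [200. 318.] z [0.031 0.036] rect [733. 254.] [85. 56.] 89.8 top [733. 254.] [85. 55.] 89.5
1069 [289. 359.] z [0.027 0.033] rect [501. 357.] [176. 170.] 87.9 top [500. 357.] [175. 170.] 87.9
```

View pics/c1.png

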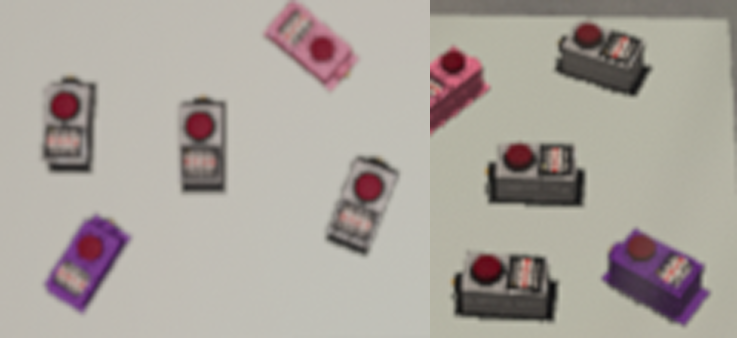

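The crop confirms the three steel counters, with the button end pointing roughly along world +x, and the sizes and heights agree with the description. Now I move to the right-hand counter.

Call:
step_arm([
  [50,-43,0,0,0,0.1,0],
  [100,-87,10,0,0,0.2,0],
  [150,-130,20,0,0,0.3,0],
  [200,-174,30,0,0,0.4,0],
  [250,-217,50,0,0,0.5,0],
  [300,-260,70,0,0,0.6,0],
  [350,-304,90,0,0,0.7,0],
  [400,-347,100,0,0,0.71,0],
], grip_force=40)

```text
clock: 0.9
tcp_pos: [0.4071, -0.3095, 0.1623]
orientation: [-3.075, 0.645, 0.001]
contact_force: [0.8, -0.4, -0.1]
grip_width: -0.0002
gripper_force: 0.0
```

```bash
cat > go.py <<'E'
# usage: go.py x y z yawdeg -> shift in tool axes (mm), turn
import sys; from h import *
o=r.get_obs(); R=cv2.Rodrigues(np.array(o['orientation'],float))[0]; p=np.array(o['tcp_pos'])
x,y,z,a=map(float,sys.argv[1:5]); a=np.radians(a)
T=np.array([[np.cos(a),np.sin(a),0],[np.sin(a),-np.cos(a),0],[0,0,-1]])
print('t',round(o['clock'],2),'tcp',(p*1000).round(1),'yaw',np.degrees(np.arctan2(R[1,0],R[0,0])).round(2),'F',np.round(o['contact_force'],2),'w',round(o['grip_width'],4))
print('shift',(R.T@(np.array([x,y,z])-p)*1000).round(1),'turn',cv2.Rodrigues(R.T@T)[0].ravel().round(3))
E
python3 go.py .505 -.1517 .06 -23.5
```

```text
t 0.9 tcp [ 407.1 -309.5  162.3] yaw -23.68 F [ 0.77 -0.39 -0.14] w -0.0002
shift [  26.3 -183.8  102.3] turn [ 0.     0.    -0.003]
```

Call:
step_arm([
  [8,-48,10,0,0,0,0],
  [14,-94,20,0,0,0,0],
  [20,-138,30,0,0,0,0],
  [26,-160,60,0,0,0,0],
  [26,-175,80,0,0,0,0],
  [26,-175,80,0,0,0,0],
  [26,-175,80,0,0,0,0],
])

```text
clock: 1.6
tcp_pos: [0.4998, -0.1617, 0.0829]
orientation: [3.075, -0.64, -0.002]
contact_force: [0.3, -0.9, 1.1]
grip_width: 0.0001
gripper_force: 0.0
```

```bash
python3 go.py .505 -.1517 .054 -23.5
```

```text
t 1.6 tcp [ 499.8 -161.7   82.9] yaw -23.49 F [ 0.25 -0.94  1.14] w 0.0001
shift [  0.8 -11.3  28.9] turn [0.001 0.001 0.   ]
```

Call:
step_arm([
  [1,-11,20,0,0,0,0],
  [1,-11,28,0,0,0,0],
  [1,-11,28,0,0,0,0],
  [1,-11,28,0,0,0,0],
])

```text
clock: 2.0
tcp_pos: [0.5055, -0.1529, 0.0557]
orientation: [3.075, -0.642, 0.001]
contact_force: [0.1, 0.8, 0.8]
grip_width: 0.0002
gripper_force: 0.0
```

```bash
cat > fz.py <<'E'
from h import *
F=[];Z=[]
for k in range(4):
    r.grab_frame('top'); o=r.get_obs(); F.append(o['contact_force']); Z.append(o['tcp_pos'])
print(round(o['clock'],2),'F',np.mean(F,0).round(2),'sd',np.std(F,0).round(2),'tcp',(np.mean(Z,0)*1000).round(2))
E
python3 fz.py
python3 - <<'E'
from h import *
f=grab('top');g=grab('side')
a=cv2.resize(f['image'][150:260,180:320,::-1],(430,338),interpolation=cv2.INTER_CUBIC)
b=cv2.resize(g['image'][170:240,250:330,::-1],(370,338),interpolation=cv2.INTER_CUBIC)
cv2.imwrite('pics/c2.png',np.hstack([a,b]))
E
```

```text
2.2 F [ 0.17  0.71 -0.2 ] sd [0.54 0.1  0.32] tcp [ 505.87 -152.47   55.81]
```

View pics/c2.png

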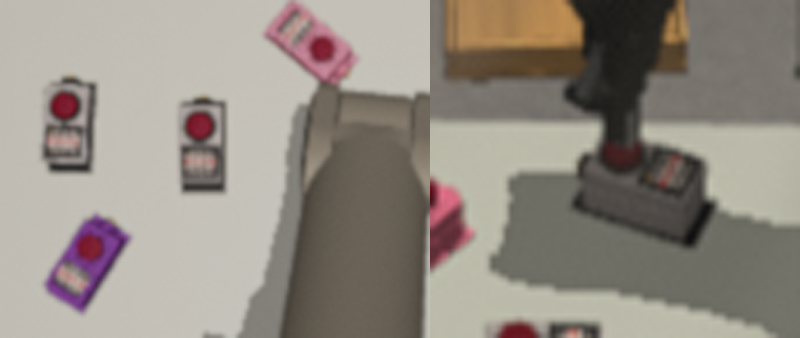

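The side crop shows the closed fingertips directly over the button at crop pixel (622,158). The arm hides this counter in the top view. I press in small steps.

Call:
step_arm([
  [0,0,3,0,0,0,0],
  [0,0,5,0,0,0,0],
  [0,0,5,0,0,0,0],
])

```text
clock: 2.6
tcp_pos: [0.5057, -0.1516, 0.0497]
orientation: [3.076, -0.64, -0.0]
contact_force: [0.4, -0.3, 0.9]
grip_width: -0.0001
gripper_force: 0.6
```

Call:
step_arm([
  [0,0,0.5,0,0,0,0],
  [0,0,0.5,0,0,0,0],
])

```text
clock: 2.8
tcp_pos: [0.5057, -0.1516, 0.0495]
orientation: [3.076, -0.64, 0.0]
contact_force: [-0.2, -0.3, 2.5]
grip_width: 0.0002
gripper_force: 0.8
```

Call:
step_arm([
  [0,0,0.5,0,0,0,0],
  [0,0,0.5,0,0,0,0],
])

```text
clock: 3.0
tcp_pos: [0.5057, -0.1516, 0.0491]
orientation: [3.076, -0.64, 0.0]
contact_force: [-0.4, 0.5, 1.7]
grip_width: -0.0001
gripper_force: 1.4
```

Call:
step_arm([
  [0,0,0.5,0,0,0,0],
  [0,0,0.5,0,0,0,0],
])

```text
clock: 3.2
tcp_pos: [0.5058, -0.1516, 0.0485]
orientation: [3.076, -0.64, 0.0]
contact_force: [0.6, -0.1, 1.7]
grip_width: 0.0003
gripper_force: 0.8
```

```bash
python3 fz.py
```

```text
3.4 F [ 0.64 -0.29  1.43] sd [0.45 0.37 0.29] tcp [ 505.73 -151.63   48.45]
```

Call:
step_arm([
  [0,0,0.5,0,0,0,0],
  [0,0,0.5,0,0,0,0],
])

```text
clock: 3.6
tcp_pos: [0.5057, -0.1516, 0.048]
orientation: [3.076, -0.64, 0.0]
contact_force: [-0.2, -0.6, 1.9]
grip_width: 0.0002
gripper_force: 1.0
```

Call:
step_arm([
  [0,0,0.5,0,0,0,0],
  [0,0,0.5,0,0,0,0],
])

```text
clock: 3.8
tcp_pos: [0.5057, -0.1516, 0.0474]
orientation: [-3.076, 0.64, -0.0]
contact_force: [0.5, 0.0, 1.9]
grip_width: -0.0002
gripper_force: 0.9
```

Call:
step_arm([
  [0,0,0.5,0,0,0,0],
  [0,0,0.5,0,0,0,0],
])

```text
clock: 4.0
tcp_pos: [0.5057, -0.1516, 0.0469]
orientation: [3.076, -0.64, 0.0]
contact_force: [1.0, -0.6, 1.5]
grip_width: -0.0002
gripper_force: 0.8
```

Call:
step_arm([
  [0,0,0.4,0,0,0,0],
  [0,0,0.4,0,0,0,0],
])

```text
clock: 4.2
tcp_pos: [0.5057, -0.1516, 0.0466]
orientation: [3.076, -0.64, 0.0]
contact_force: [0.3, -0.9, 2.9]
grip_width: -0.0002
gripper_force: 0.9
```

Call:
step_arm([
  [0,0,0.3,0,0,0,0],
  [0,0,0.3,0,0,0,0],
])

```text
clock: 4.4
tcp_pos: [0.5057, -0.1516, 0.0463]
orientation: [-3.076, 0.64, -0.0]
contact_force: [2.9, -0.7, 1.2]
grip_width: -0.0001
gripper_force: 0.9
```

```bash
python3 fz.py
```

```text
4.6 F [ 0.77 -0.37  1.77] sd [0.49 0.53 0.41] tcp [ 505.72 -151.62   46.28]
```

Call:
step_arm([
  [0,0,0.3,0,0,0,0],
  [0,0,0.3,0,0,0,0],
])

```text
clock: 4.8
tcp_pos: [0.5057, -0.1516, 0.046]
orientation: [3.076, -0.64, 0.0]
contact_force: [1.1, -0.1, 2.6]
grip_width: -0.0001
gripper_force: 1.3
```

Call:
step_arm([
  [0,0,0.3,0,0,0,0],
  [0,0,0.3,0,0,0,0],
])

```text
clock: 5.0
tcp_pos: [0.5057, -0.1516, 0.0458]
orientation: [3.076, -0.64, 0.0]
contact_force: [-0.3, 0.1, 4.1]
grip_width: -0.0001
gripper_force: 2.1
```

```bash
python3 fz.py
```

```text
5.2 F [ 0.44 -0.78  4.65] sd [0.45 0.56 0.29] tcp [ 505.73 -151.61   45.8 ]
```

The stop is felt at 45.8 mm (4.6 N), and the force never rose above about 2.5 N on the way, so this is the light one. On to the middle counter.

Call:
step_arm([
  [0,0,-25,0,0,0,0],
  [-2,-40,-30,0,0,-0.1,0],
  [-4,-85,-30,0,0,-0.2,0],
  [-6,-130,-30,0,0,-0.3,0],
  [-7,-165,-26,0,0,-0.386,0],
  [-7,-170,-22,0,0,-0.386,0],
  [-7,-170,-20,0,0,-0.386,0],
  [-7,-170,-20,0,0,-0.386,0],
])

```text
clock: 6.0
tcp_pos: [0.5657, 0.0054, 0.0648]
orientation: [3.14, -0.041, -0.004]
contact_force: [-0.3, -0.5, -0.2]
grip_width: -0.0
gripper_force: 0.0
```

```bash
python3 go.py .567 .0072 .055 -1.4
python3 - <<'E'
from h import *
g=grab('side')
cv2.imwrite('pics/c3.png',cv2.resize(g['image'][185:305,230:340,::-1],(550,600),interpolation=cv2.INTER_CUBIC))
E
```

```text
t 6.0 tcp [565.7   5.4  64.8] yaw -1.5 F [-0.26 -0.49 -0.22] w -0.0
shift [ 1.3 -1.8  9.8] turn [ 0.001  0.002 -0.002]
```

View pics/c3.png

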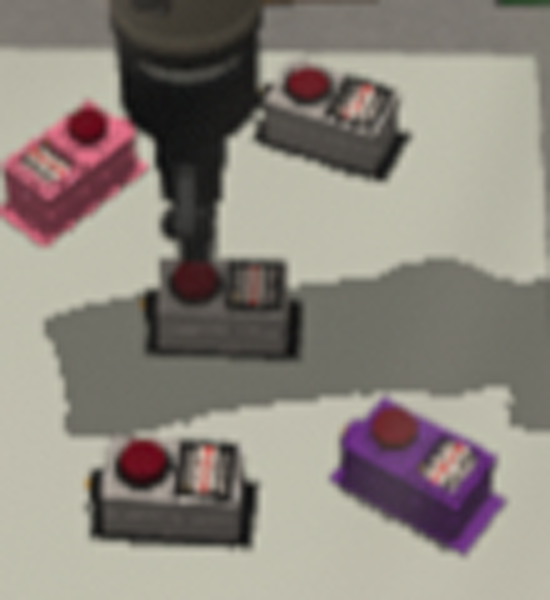

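The side crop shows the fingertips over the middle button at (195,280), and nothing else has moved. I press it.

Call:
step_arm([
  [1,-2,9,0,0,0,0],
  [1,-2,12,0,0,0,0],
  [1,-2,12,0,0,0,0],
  [1,-2,12,0,0,0,0],
])

```text
clock: 6.45
tcp_pos: [0.5679, 0.0087, 0.0535]
orientation: [3.141, -0.039, -0.001]
contact_force: [0.0, 0.2, 0.2]
grip_width: 0.0002
gripper_force: 0.0
```

Call:
step_arm([
  [0,0,1,0,0,0,0],
  [0,0,1,0,0,0,0],
])

```text
clock: 6.65
tcp_pos: [0.5681, 0.009, 0.0528]
orientation: [3.141, -0.038, 0.0]
contact_force: [-0.0, 0.8, 0.7]
grip_width: 0.0002
gripper_force: 0.0
```

Call:
step_arm([
  [0,0,1,0,0,0,0],
  [0,0,1,0,0,0,0],
])

```text
clock: 6.85
tcp_pos: [0.5681, 0.0091, 0.0517]
orientation: [3.141, -0.038, -0.0]
contact_force: [0.4, -0.6, 0.2]
grip_width: -0.0001
gripper_force: 0.0
```

Call:
step_arm([
  [0,0,1,0,0,0,0],
  [0,0,1,0,0,0,0],
])

```text
clock: 7.05
tcp_pos: [0.5682, 0.0091, 0.051]
orientation: [3.141, -0.038, 0.0]
contact_force: [-2.0, -0.1, 4.7]
grip_width: -0.0
gripper_force: 2.3
```

```bash
python3 fz.py
```

```text
7.25 F [-1.31 -0.08  4.74] sd [0.59 0.54 0.48] tcp [568.21   9.11  50.99]
```

Call:
step_arm([
  [0,0,0.8,0,0,0,0],
  [0,0,0.8,0,0,0,0],
])

```text
clock: 7.45
tcp_pos: [0.5682, 0.0091, 0.05]
orientation: [-3.141, 0.038, -0.0]
contact_force: [-1.6, -0.3, 4.8]
grip_width: 0.0002
gripper_force: 2.6
```

Call:
step_arm([
  [0,0,0.8,0,0,0,0],
  [0,0,0.8,0,0,0,0],
])

```text
clock: 7.65
tcp_pos: [0.5682, 0.0091, 0.0493]
orientation: [-3.141, 0.038, -0.0]
contact_force: [-2.3, -0.4, 8.1]
grip_width: 0.0
gripper_force: 3.8
```

```bash
python3 fz.py
```

```text
7.85 F [-2.56  0.02  6.9 ] sd [0.4  0.26 0.18] tcp [568.22   9.09  49.35]
```

Call:
step_arm([
  [0,0,0.6,0,0,0,0],
  [0,0,0.6,0,0,0,0],
])

```text
clock: 8.05
tcp_pos: [0.5682, 0.0091, 0.0489]
orientation: [3.141, -0.038, 0.0]
contact_force: [-3.1, 0.3, 7.1]
grip_width: -0.0001
gripper_force: 4.1
```

Call:
step_arm([
  [0,0,0.8,0,0,0,0],
  [0,0,0.8,0,0,0,0],
])

```text
clock: 8.25
tcp_pos: [0.5682, 0.0091, 0.048]
orientation: [3.141, -0.038, 0.0]
contact_force: [-1.7, -0.3, 7.5]
grip_width: -0.0002
gripper_force: 3.6
```

Call:
step_arm([
  [0,0,0.8,0,0,0,0],
  [0,0,0.8,0,0,0,0],
])

```text
clock: 8.45
tcp_pos: [0.5682, 0.0091, 0.047]
orientation: [-3.141, 0.038, -0.0]
contact_force: [-1.9, 0.6, 5.7]
grip_width: -0.0001
gripper_force: 2.7
```

```bash
python3 fz.py
```

```text
8.65 F [-1.11  0.4   5.64] sd [0.35 0.6  0.5 ] tcp [568.22   9.09  47.03]
```

Call:
step_arm([
  [0,0,0.6,0,0,0,0],
  [0,0,0.6,0,0,0,0],
])

```text
clock: 8.85
tcp_pos: [0.5682, 0.0091, 0.0464]
orientation: [-3.141, 0.038, -0.0]
contact_force: [-1.6, 0.6, 6.0]
grip_width: 0.0001
gripper_force: 2.9
```

Call:
step_arm([
  [0,0,0.3,0,0,0,0],
  [0,0,0.3,0,0,0,0],
])

```text
clock: 9.05
tcp_pos: [0.5682, 0.0091, 0.0462]
orientation: [3.141, -0.038, 0.0]
contact_force: [-2.0, 0.0, 6.5]
grip_width: 0.0002
gripper_force: 3.3
```

```bash
python3 fz.py
```

```text
9.25 F [-1.45 -0.22  6.22] sd [0.86 0.36 0.34] tcp [568.23   9.08  46.21]
```

Call:
step_arm([
  [0,0,0.4,0,0,0,0],
  [0,0,0.4,0,0,0,0],
])

```text
clock: 9.45
tcp_pos: [0.5682, 0.0091, 0.046]
orientation: [-3.141, 0.038, -0.0]
contact_force: [-1.8, -0.4, 7.9]
grip_width: 0.0001
gripper_force: 4.2
```

```bash
python3 fz.py
```

```text
9.65 F [-2.26 -0.19  8.76] sd [0.15 0.29 0.43] tcp [568.25   9.09  46.01]
```

The stop is felt (8.8 N), after a peak of about 8 N, so this is probably the stiff one. On to the left counter.

Call:
step_arm([
  [0,0,-25,0,0,0,0],
  [5,-40,-28,0,0,0.03,0],
  [12,-85,-28,0,0,0.03,0],
  [18,-120,-20,0,0,0.03,0],
  [18,-127,-12,0,0,0.03,0],
  [18,-127,-8,0,0,0.03,0],
  [18,-127,-8,0,0,0.03,0],
  [18,-127,-8,0,0,0.03,0],
])

```text
clock: 10.45
tcp_pos: [0.5891, 0.1332, 0.0533]
orientation: [3.139, -0.089, -0.001]
contact_force: [0.4, 0.3, -0.0]
grip_width: 0.0001
gripper_force: 0.0
```

```bash
python3 go.py .589 .1365 .052 -3
```

```text
t 10.45 tcp [589.1 133.2  53.3] yaw -3.26 F [ 0.43  0.27 -0.04] w 0.0001
shift [-0.3 -3.3  1.3] turn [ 0.001  0.001 -0.005]
```

Call:
step_arm([
  [0,-2,0,0,0,0,0],
  [0,-2,1.5,0,0,0,0],
  [0,-2,1.5,0,0,0,0],
])

```text
clock: 10.75
tcp_pos: [0.5893, 0.1371, 0.0522]
orientation: [3.14, -0.086, 0.0]
contact_force: [0.1, -0.5, -0.2]
grip_width: -0.0001
gripper_force: 0.0
```

Call:
step_arm([
  [0,0,0.8,0,0,0,0],
  [0,0,0.8,0,0,0,0],
])

```text
clock: 10.95
tcp_pos: [0.5892, 0.1375, 0.0513]
orientation: [3.14, -0.085, 0.0]
contact_force: [0.4, -0.2, 0.7]
grip_width: -0.0
gripper_force: 0.0
```

Call:
step_arm([
  [0,0,0.8,0,0,0,0],
  [0,0,0.8,0,0,0,0],
])

```text
clock: 11.15
tcp_pos: [0.5893, 0.1375, 0.0506]
orientation: [3.14, -0.085, 0.0]
contact_force: [-1.0, -0.1, 2.7]
grip_width: 0.0005
gripper_force: 1.4
```

Call:
step_arm([
  [0,0,0.7,0,0,0,0],
  [0,0,0.7,0,0,0,0],
])

```text
clock: 11.35
tcp_pos: [0.5893, 0.1375, 0.0498]
orientation: [3.14, -0.085, 0.0]
contact_force: [-1.1, -0.6, 2.6]
grip_width: 0.0002
gripper_force: 1.5
```

```bash
python3 fz.py
```

```text
11.55 F [-0.99 -0.7   3.24] sd [0.29 0.61 0.59] tcp [589.29 137.52  49.85]
```

Call:
step_arm([
  [0,0,0.7,0,0,0,0],
  [0,0,0.7,0,0,0,0],
])

```text
clock: 11.75
tcp_pos: [0.5893, 0.1375, 0.0492]
orientation: [3.14, -0.085, -0.0]
contact_force: [-1.5, -0.6, 4.9]
grip_width: 0.0
gripper_force: 2.3
```

Call:
step_arm([
  [0,0,0.5,0,0,0,0],
  [0,0,0.5,0,0,0,0],
])

```text
clock: 11.95
tcp_pos: [0.5893, 0.1375, 0.0489]
orientation: [3.14, -0.085, 0.0]
contact_force: [-2.0, -2.3, 5.8]
grip_width: -0.0
gripper_force: 3.2
```

```bash
python3 fz.py
```

```text
12.15 F [-2.3  -1.27  6.73] sd [0.3  0.3  0.27] tcp [589.29 137.54  48.87]
```

Call:
step_arm([
  [0,0,0.8,0,0,0,0],
  [0,0,0.8,0,0,0,0],
])

```text
clock: 12.35
tcp_pos: [0.5893, 0.1375, 0.0478]
orientation: [3.14, -0.085, 0.0]
contact_force: [-1.7, -0.4, 4.0]
grip_width: 0.0001
gripper_force: 2.1
```

Call:
step_arm([
  [0,0,0.8,0,0,0,0],
  [0,0,0.8,0,0,0,0],
])

```text
clock: 12.55
tcp_pos: [0.5893, 0.1375, 0.0469]
orientation: [3.14, -0.085, 0.0]
contact_force: [-1.3, -1.1, 3.5]
grip_width: -0.0004
gripper_force: 1.5
```

```bash
python3 fz.py
```

```text
12.75 F [-0.78 -1.03  3.04] sd [0.4  0.32 0.39] tcp [589.3  137.54  46.87]
```

Call:
step_arm([
  [0,0,0.7,0,0,0,0],
  [0,0,0.7,0,0,0,0],
])

```text
clock: 12.95
tcp_pos: [0.5893, 0.1375, 0.0462]
orientation: [3.14, -0.085, 0.0]
contact_force: [-1.5, -1.2, 4.0]
grip_width: 0.0
gripper_force: 1.7
```

Call:
step_arm([
  [0,0,0.3,0,0,0,0],
  [0,0,0.3,0,0,0,0],
])

```text
clock: 13.15
tcp_pos: [0.5893, 0.1375, 0.0461]
orientation: [3.14, -0.085, 0.0]
contact_force: [-1.9, -2.0, 5.3]
grip_width: -0.0001
gripper_force: 2.3
```

```bash
python3 fz.py
```

```text
13.35 F [-1.35 -1.15  4.61] sd [0.48 0.45 0.53] tcp [589.31 137.54  46.07]
```

Call:
step_arm([
  [0,0,0.3,0,0,0,0],
  [0,0,0.3,0,0,0,0],
])

```text
clock: 13.55
tcp_pos: [0.5893, 0.1375, 0.0458]
orientation: [3.14, -0.085, 0.0]
contact_force: [-2.1, -1.4, 6.4]
grip_width: 0.0002
gripper_force: 3.2
```

```bash
python3 fz.py
```

```text
13.75 F [-2.03 -1.07  6.63] sd [0.35 0.11 0.35] tcp [589.31 137.55  45.89]
```

The left counter is the middling one: about 2.7 N at first touch, a 6 N peak and 3 N after the click, against 4.7, 8 and 5.6 N for the middle counter. The right is light and the middle is stiff. I lift off and go to the right counter.

Call:
step_arm([
  [0,0,-40,0,0,0,0],
  [-5,15,-80,0,0,0.05,0],
  [-20,62,-90,0,0,0.1,0],
  [-35,110,-90,0,0,0.2,65],
  [-50,155,-90,0,0,0.3,65],
  [-62,200,-90,0,0,0.356,65],
  [-72,245,-90,0,0,0.356,65],
  [-84,288,-90,0,0,0.356,65],
])

```text
clock: 14.55
tcp_pos: [0.4892, -0.147, 0.1355]
orientation: [-3.076, 0.64, -0.001]
contact_force: [0.4, -1.0, -1.3]
grip_width: 0.0653
gripper_force: 0.0
```

```bash
python3 - <<'E'
from meas import *
f=grab('top');g=grab('side')
for b in buttons(f)+buttons(g): print(b)
bodies(g)
cv2.imwrite('pics/c4.png',cv2.resize(g['image'][185:305,230:340,::-1],(550,600),interpolation=cv2.INTER_CUBIC))
E
python3 go.py .490 -.1453 .08 -23.5
```

```text
(array([ 0.6381, -0.1123]), np.int32(48), array([284.4, 165.4]))
(array([0.5897, 0.1337]), np.int32(55), array([200.6, 184. ]))
(array([0.5674, 0.0054]), np.int32(52), array([244.5, 190.5]))
(array([0.4548, 0.1102]), np.int32(44), array([209. , 230.1]))
(array([ 0.6364, -0.1065]), np.int32(56), array([247.1, 210.3]))
(array([ 0.6387, -0.0491]), np.int32(65), array([244.9, 224.5]))
(array([0.5666, 0.0094]), np.int32(48), array([268.5, 240.2]))
(array([0.4562, 0.1108]), np.int32(29), array([307.2, 269.4]))
(array([0.5887, 0.1392]), np.int32(61), array([258.1, 277. ]))
392 [268. 165.] z [0.024 0.032] rect [ 578. -347.] [115. 184.] 4.8 top [ 578. -346.] [114. 183.] 5.4
131 [333. 166.] z [0.028 0.033] rect [ 364. -351.] [178.  26.] 89.7 top [ 364. -350.] [179.  26.] 89.2
269 [220. 177.] z [0.04  0.066] rect [ 736. -266.] [66. 38.] 17.3 top [ 736. -266.] [66. 38.] 17.3
407 [296. 207.] z [0.038 0.046] rect [ 495. -145.] [51. 89.] 65.3 top [ 492. -144.] [51. 81.] 64.9
410 [244. 218.] z [0.039 0.051] rect [ 644. -100.] [86. 47.] 48.8 top [647. -97.] [78. 47.] 48.8
465 [274. 245.] z [0.039 0.05 ] rect [556.  11.] [49. 85.] 89.5 top [554.  11.] [49. 81.] 89.5
446 [204. 262.] z [0.015 0.041] rect [748.  64.] [85. 88.] 44.7 top [747.  64.] [83. 87.] 44.4
517 [313. 278.] z [0.039 0.051] rect [443. 121.] [49. 86.] 54.3 top [440. 123.] [49. 76.] 54.2
524 [264. 282.] z [0.039 0.051] rect [578. 140.] [47. 86.] 85.7 top [573. 140.] [47. 74.] 85.7
671 [200. 318.] z [0.031 0.035] rect [733. 252.] [88. 56.] 89.2 top [732. 253.] [83. 54.] 89.5
1073 [289. 359.] z [0.027 0.033] rect [501. 358.] [176. 170.] 88.2 top [501. 358.] [176. 170.] 88.2
t 14.65 tcp [ 486.9 -152.2  135.3] yaw -24.07 F [0.06 0.5  0.42] w 0.0649
shift [ 0.  -7.7 55.2] turn [ 0.003  0.    -0.01 ]
```

View pics/c4.png

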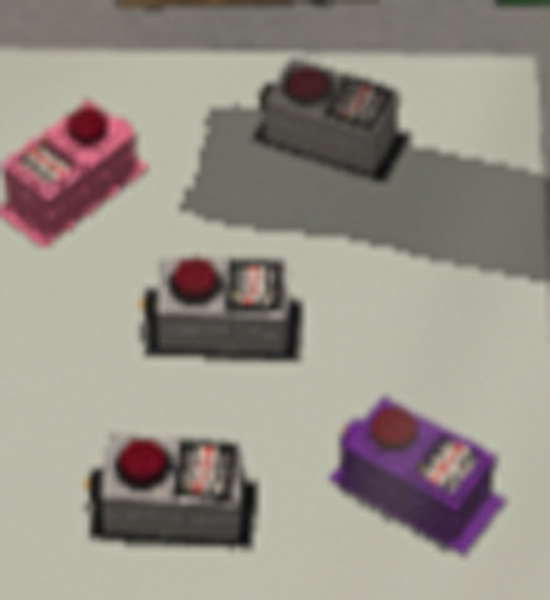

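All three buttons are back up. On the middle and left counters the red mark of the near (+y) drum has moved towards the button, at about (245,298) and (190,480); the right one is in shadow. Nothing has been disturbed. I descend to grasp the right (light) counter.

Call:
step_arm([
  [0,-7,40,0,0,-0.01,65],
  [0,-7,65,0,0,-0.01,65],
  [0,-7,70,0,0,-0.01,65],
  [0,-7,70,0,0,-0.01,65],
  [0,-7,70,0,0,-0.01,65],
])

```text
clock: 15.15
tcp_pos: [0.4935, -0.139, 0.0666]
orientation: [-3.079, 0.624, -0.002]
contact_force: [0.9, -1.0, -0.2]
grip_width: 0.0651
gripper_force: 0.0
```

```bash
python3 go.py .490 -.1453 .005 -23.5
```

```text
t 15.15 tcp [ 493.5 -139.    66.6] yaw -22.92 F [ 0.92 -1.05 -0.21] w 0.0651
shift [-0.8  7.2 61.6] turn [-0.    -0.001  0.01 ]
```

Call:
step_arm([
  [-1,7,0,0,0,0.01,65],
  [-1,7,25,0,0,0.01,65],
  [-1,7,45,0,0,0.01,65],
  [-1,7,61,0,0,0.01,65],
  [-1,7,61,0,0,0.01,65],
  [-1,7,61,0,0,0.01,65],
])

```text
clock: 15.75
tcp_pos: [0.4893, -0.1456, 0.0055]
orientation: [3.075, -0.641, 0.001]
contact_force: [0.0, 0.1, 0.1]
grip_width: 0.0648
gripper_force: 0.0
```

Call:
step_arm([
  [0,0,0,0,0,0,38],
  [0,0,0,0,0,0,38],
  [0,0,0,0,0,0,38],
  [0,0,0,0,0,0,38],
  [0,0,0,0,0,0,38],
], grip_force=30)

```text
clock: 16.25
tcp_pos: [0.4899, -0.1454, 0.006]
orientation: [3.076, -0.64, 0.003]
contact_force: [-0.9, -0.6, 8.7]
grip_width: 0.0414
gripper_force: 30.6
```

```bash
python3 fz.py; python3 go.py .490 -.1453 .005 -23.5
```

```text
16.45 F [-0.92  0.08  7.64] sd [0.42 0.38 0.61] tcp [ 489.88 -145.37    5.96]
t 16.45 tcp [ 489.9 -145.4    5.9] yaw -23.51 F [-0.32  0.23  6.86] w 0.0417
shift [ 0.1 -0.1  0.9] turn [-0.    -0.002 -0.   ]
```

Call:
step_arm([
  [0,0,-10,0,0,0,38],
  [0,0,-40,0,0,0,38],
  [0,0,-70,0,0,0,38],
  [25,30,-80,0,0,-0.08,38],
  [53,63,-80,0,0,-0.16,38],
  [82,97,-80,0,0,-0.24,38],
  [110,131,-80,0,0,-0.33,38],
  [137,164,-80,0,0,-0.41,38],
])

```text
clock: 17.25
tcp_pos: [0.5488, -0.3518, 0.0851]
orientation: [-3.141, -0.005, 0.001]
contact_force: [-0.3, 1.0, -3.0]
grip_width: 0.0417
gripper_force: 31.8
```

Call:
step_arm([
  [0,0,0,0,0,0,38],
  [0,0,0,0,0,0,38],
  [0,0,0,0,0,0,38],
])

```text
clock: 17.55
tcp_pos: [0.5487, -0.3485, 0.0845]
orientation: [-3.14, -0.001, 0.002]
contact_force: [0.1, 0.2, -3.8]
grip_width: 0.0416
gripper_force: 32.1
```

```bash
python3 go.py .5505 -.351 .012 0
python3 - <<'E'
from h import *
g=grab('side')
cv2.imwrite('pics/c5.png',cv2.resize(g['image'][80:240,200:400,::-1],(700,560),interpolation=cv2.INTER_CUBIC))
E
```

```text
t 17.55 tcp [ 548.7 -348.5   84.5] yaw 0.02 F [ 0.07  0.17 -3.81] w 0.0416
shift [ 1.9  2.6 72.5] turn [-0.001  0.001  0.   ]
```

View pics/c5.png

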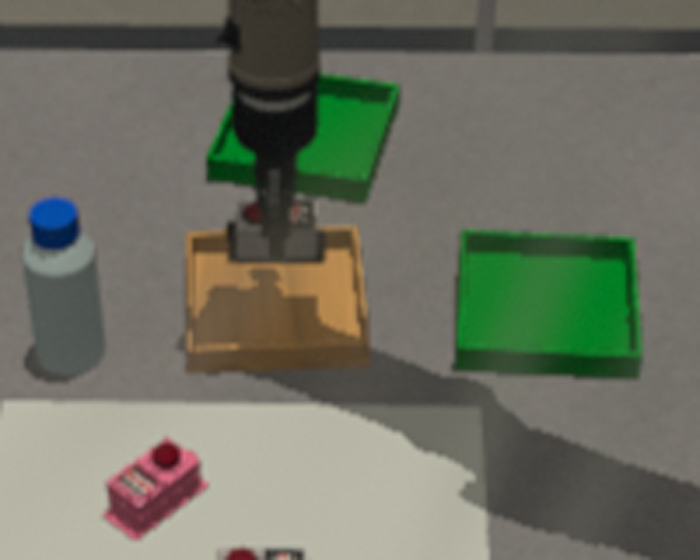

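The light counter hangs level over the wooden tray (about (275,240)). I lower it.

Call:
step_arm([
  [2,2,25,0,0,0,38],
  [2,2,45,0,0,0,38],
  [2,2,60,0,0,0,38],
  [2,2,68,0,0,0,38],
  [2,2,71,0,0,0,38],
  [2,2,71,0,0,0,38],
  [2,2,71,0,0,0,38],
])

```text
clock: 18.3
tcp_pos: [0.5518, -0.3524, 0.0146]
orientation: [3.141, -0.0, 0.002]
contact_force: [0.3, -0.4, -3.7]
grip_width: 0.0416
gripper_force: 32.1
```

Call:
step_arm([
  [0,0,0.7,0,0,0,38],
  [0,0,0.7,0,0,0,38],
])

```text
clock: 18.5
tcp_pos: [0.5515, -0.3523, 0.0136]
orientation: [3.141, -0.001, 0.001]
contact_force: [-0.5, 0.3, -4.1]
grip_width: 0.0414
gripper_force: 32.1
```

Call:
step_arm([
  [0,0,0.7,0,0,0,38],
  [0,0,0.7,0,0,0,38],
])

```text
clock: 18.7
tcp_pos: [0.5511, -0.3521, 0.0123]
orientation: [3.142, -0.001, 0.0]
contact_force: [-0.1, 1.0, -3.7]
grip_width: 0.0415
gripper_force: 32.1
```

Call:
step_arm([
  [0,0,0.5,0,0,0,38],
  [0,0,0.5,0,0,0,38],
])

```text
clock: 18.9
tcp_pos: [0.5512, -0.3522, 0.0121]
orientation: [3.141, -0.0, 0.0]
contact_force: [-1.7, 1.0, 0.3]
grip_width: 0.0421
gripper_force: 32.6
```

Call:
step_arm([
  [0,0,0.5,0,0,0,38],
  [0,0,0.5,0,0,0,38],
])

```text
clock: 19.1
tcp_pos: [0.5512, -0.3522, 0.0121]
orientation: [3.141, -0.0, 0.0]
contact_force: [-2.2, 1.7, 4.2]
grip_width: 0.0416
gripper_force: 33.2
```

```bash
python3 fz.py
```

```text
19.3 F [-3.24  1.54  5.53] sd [0.67 0.33 0.68] tcp [ 551.18 -352.18   12.06]
```

It is down on the tray floor. I release and move to the stiff counter.

Call:
step_arm([
  [0,0,-0.5,0,0,0,62],
  [0,0,-0.5,0,0,0,62],
  [0,0,-0.5,0,0,0,62],
  [0,0,-30,0,0,0,62],
  [0,0,-70,0,0,0,62],
  [0,-5,-110,0,0,0,62],
  [0,-48,-120,0,0,0,65],
  [0,-95,-120,0,0,0,65],
])

```text
clock: 20.1
tcp_pos: [0.5526, -0.2588, 0.1342]
orientation: [3.139, -0.007, 0.009]
contact_force: [1.0, 0.7, -0.2]
grip_width: 0.0652
gripper_force: 0.0
```

Call:
step_arm([
  [0,-48,0,0,0,0.02,65],
  [0,-96,0,0,0,0.02,65],
  [0,-144,0,0,0,0.02,65],
  [0,-192,0,0,0,0.02,65],
  [0,-240,10,0,0,0.02,65],
  [0,-263,30,0,0,0.02,65],
  [0,-265,50,0,0,0.02,65],
  [0,-265,55,0,0,0.02,65],
])

```text
clock: 20.9
tcp_pos: [0.5499, 0.0092, 0.0745]
orientation: [-3.141, 0.028, 0.005]
contact_force: [-0.5, 0.4, 0.0]
grip_width: 0.0651
gripper_force: 0.0
```

Call:
step_arm([
  [0,0,0,0,0,0,65],
  [0,0,0,0,0,0,65],
  [0,0,0,0,0,0,65],
])

```text
clock: 21.2
tcp_pos: [0.5521, 0.0069, 0.0772]
orientation: [3.141, -0.034, 0.003]
contact_force: [0.9, 0.3, 0.1]
grip_width: 0.0651
gripper_force: 0.0
```

```bash
python3 go.py .551 .008 .005 -1.2
python3 - <<'E'
from meas import *
f=grab('top');g=grab('side'); bodies(g); bodies(f)
cv2.imwrite('pics/c6.png',np.hstack([cv2.resize(g['image'][130:300,230:350,::-1],(400,566),interpolation=cv2.INTER_CUBIC),cv2.resize(f['image'][140:260,320:404,::-1],(396,566),interpolation=cv2.INTER_CUBIC)]))
E
```

```text
t 21.2 tcp [552.1   6.9  77.2] yaw -1.25 F [0.9  0.34 0.14] w 0.0651
shift [-1.2 -1.  72.2] turn [ 0.    -0.002 -0.001]
131 [333. 167.] z [0.027 0.033] rect [ 364. -349.] [175.  26.] 89.6 top [ 365. -349.] [175.  26.] 89.9
157 [299. 173.] z [0.025 0.034] rect [ 490. -339.] [ 56. 159.] 1.2 top [ 489. -339.] [ 55. 160.] 0.1
258 [220. 177.] z [0.041 0.067] rect [ 736. -266.] [66. 37.] 16.3 top [ 736. -266.] [66. 37.] 16.3
411 [244. 218.] z [0.038 0.052] rect [645. -99.] [84. 48.] 48.2 top [646. -97.] [77. 48.] 48.2
413 [274. 246.] z [0.038 0.049] rect [554.   9.] [87. 52.] 2.5 top [554.   9.] [81. 51.] 2.5
460 [205. 262.] z [0.015 0.042] rect [748.  64.] [85. 89.] 25.8 top [746.  65.] [83. 84.] 54.1
519 [313. 278.] z [0.039 0.051] rect [443. 120.] [46. 87.] 58.0 top [438. 123.] [46. 76.] 57.4
517 [264. 282.] z [0.039 0.051] rect [578. 140.] [48. 86.] 87.7 top [572. 139.] [47. 74.] 86.4
670 [200. 318.] z [0.03  0.035] rect [733. 252.] [86. 56.] 89.0 top [733. 252.] [54. 86.] 0.1
1060 [289. 359.] z [0.027 0.033] rect [501. 357.] [174. 170.] 88.1 top [500. 357.] [174. 170.] 88.0
434 [227. 
[... 165 characters left out ...]
[55. 85.] 1.0
403 [281. 164.] z [0.04  0.051] rect [ 644. -105.] [85. 42.] 47.9 top [ 648. -101.] [74. 42.] 48.6
592 [368. 193.] z [0.028 0.034] rect [ 551. -352.] [171. 171.] 4.1 top [ 551. -352.] [170. 170.] 3.9
321 [200. 191.] z [0.04  0.051] rect [577. 138.] [85. 40.] 3.9 top [573. 136.] [73. 40.] 0.0
439 [368. 193.] z [0.046 0.053] rect [ 553. -354.] [90. 43.] 1.0 top [ 551. -354.] [74. 42.] 1.2
666 [127. 215.] z [0.027 0.033] rect [502. 354.] [173. 170.] 88.6 top [502. 354.] [172. 169.] 88.5
299 [205. 237.] z [0.04  0.053] rect [440. 119.] [43. 74.] 57.6 top [440. 119.] [43. 72.] 55.4
158 [369. 256.] z [0.029 0.034] rect [ 364. -354.] [169.  29.] 88.7 top [ 364. -353.] [168.  29.] 88.9
```

View pics/c6.png

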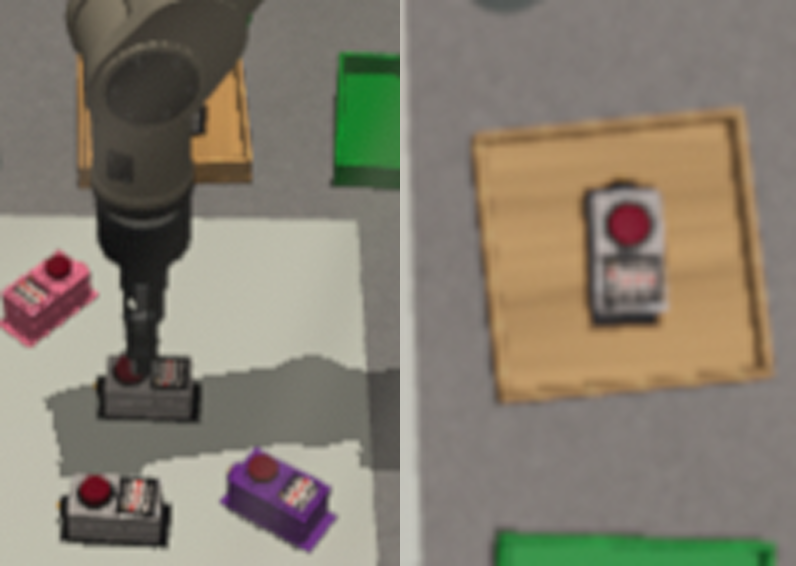

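The light counter stands upright at the centre of the wooden tray, at (628,255) in the right-hand half of the picture, with its left drum mark advanced. The gripper straddles the stiff counter, so I grasp it.

Call:
step_arm([
  [-1,-1,25,0,0,0,65],
  [-1,-1,48,0,0,0,65],
  [-1,-1,65,0,0,0,65],
  [-1,-1,71,0,0,0,65],
  [-1,-1,71,0,0,0,65],
  [-1,-1,71,0,0,0,65],
])

```text
clock: 21.9
tcp_pos: [0.551, 0.0089, 0.0061]
orientation: [-3.141, 0.032, -0.002]
contact_force: [1.3, 0.4, -0.1]
grip_width: 0.0646
gripper_force: 0.0
```

Call:
step_arm([
  [0,0,0,0,0,0,38],
  [0,0,0,0,0,0,38],
  [0,0,0,0,0,0,38],
  [0,0,0,0,0,0,38],
  [0,0,0,0,0,0,38],
])

```text
clock: 22.4
tcp_pos: [0.5511, 0.0089, 0.0064]
orientation: [3.141, -0.032, 0.003]
contact_force: [-1.5, -0.6, 8.4]
grip_width: 0.0415
gripper_force: 32.3
```

Call:
step_arm([
  [0,0,-10,0,0,0,38],
  [0,0,-45,0,0,0,38],
  [0,0,-90,0,0,0,38],
  [0,0,-120,0,0,0,38],
  [-6,-40,-120,0,0,0,38],
  [-14,-85,-120,0,0,0,38],
  [-21,-130,-120,0,0,0,38],
  [-29,-175,-120,0,0,0,38],
])

```text
clock: 23.2
tcp_pos: [0.5239, 0.1857, 0.1257]
orientation: [3.141, -0.033, -0.0]
contact_force: [0.4, 0.4, -3.8]
grip_width: 0.0414
gripper_force: 32.0
```

Call:
step_arm([
  [-7,-45,0,0,0,0,38],
  [-14,-90,0,0,0,0,38],
  [-21,-135,0,0,0,0,38],
  [-28,-165,10,0,0,0,38],
  [-28,-170,30,0,0,0,38],
  [-28,-170,45,0,0,0,38],
  [-28,-170,45,0,0,0,38],
  [-28,-170,45,0,0,0,38],
])

```text
clock: 24.0
tcp_pos: [0.5006, 0.3531, 0.0801]
orientation: [3.14, -0.035, -0.001]
contact_force: [0.9, -0.3, -3.0]
grip_width: 0.0419
gripper_force: 31.9
```

```bash
python3 go.py .5015 .3555 .0125 -2
```

```text
t 24.0 tcp [500.6 353.1  80.1] yaw -1.27 F [ 0.93 -0.29 -3.04] w 0.0419
shift [ 0.9 -2.5 67.5] turn [0.002 0.001 0.013]
```

Call:
step_arm([
  [0,-1,20,0,0,0,38],
  [0,-1,40,0,0,0,38],
  [0,-1,57,0,0,0,38],
  [0,-1,65,0,0,0,38],
  [0,-1,67,0,0,0,38],
  [0,-1,67,0,0,0,38],
])

```text
clock: 24.6
tcp_pos: [0.5006, 0.356, 0.0136]
orientation: [-3.141, 0.032, -0.001]
contact_force: [0.2, 0.3, -1.9]
grip_width: 0.0421
gripper_force: 31.9
```

Call:
step_arm([
  [0,0,0.5,0,0,0,38],
  [0,0,0.5,0,0,0,38],
])

```text
clock: 24.8
tcp_pos: [0.5007, 0.3564, 0.0135]
orientation: [-3.141, 0.032, -0.002]
contact_force: [-0.2, 1.5, -4.6]
grip_width: 0.0419
gripper_force: 31.9
```

Call:
step_arm([
  [0,0,0.5,0,0,0,38],
  [0,0,0.5,0,0,0,38],
])

```text
clock: 25.0
tcp_pos: [0.5004, 0.3561, 0.0125]
orientation: [-3.141, 0.032, -0.001]
contact_force: [-0.5, -0.0, -3.3]
grip_width: 0.0414
gripper_force: 31.9
```

```bash
python3 fz.py
```

```text
25.2 F [-0.51 -0.26 -3.05] sd [0.22 0.54 0.36] tcp [500.32 356.08  12.47]
```

Call:
step_arm([
  [0,0,0.5,0,0,0,38],
  [0,0,0.5,0,0,0,38],
])

```text
clock: 25.4
tcp_pos: [0.5003, 0.3561, 0.0124]
orientation: [3.141, -0.032, 0.0]
contact_force: [-3.2, -1.5, 5.4]
grip_width: 0.0415
gripper_force: 32.8
```

Call:
step_arm([
  [0,0,0.4,0,0,0,38],
  [0,0,0.4,0,0,0,38],
])

```text
clock: 25.6
tcp_pos: [0.5003, 0.3561, 0.0124]
orientation: [3.141, -0.032, 0.001]
contact_force: [-4.2, -3.3, 8.8]
grip_width: 0.0418
gripper_force: 33.5
```

```bash
python3 fz.py
```

```text
25.8 F [-3.49 -2.29  8.7 ] sd [0.34 0.2  0.41] tcp [500.31 356.08  12.38]
```

It is down. I release, retreat and check.

Call:
step_arm([
  [0,0,-0.8,0,0,0,62],
  [0,0,-0.8,0,0,0,62],
  [0,0,-0.8,0,0,0,62],
  [0,0,-30,0,0,0,62],
  [0,0,-75,0,0,0,62],
  [0,0,-120,0,0,0,62],
  [0,0,-160,0,0,0,62],
  [0,0,-160,0,0,0,62],
])

```text
clock: 26.6
tcp_pos: [0.5033, 0.3587, 0.1778]
orientation: [-3.134, 0.032, -0.014]
contact_force: [0.3, 0.4, 0.2]
grip_width: 0.0618
gripper_force: 0.0
```

Call:
step_arm([
  [-10,45,-20,0,0,0,62],
  [-20,90,-40,0,0,0,62],
  [-30,135,-60,0,0,0,62],
  [-40,180,-60,0,0,0,62],
  [-40,220,-60,0,0,0,62],
  [-40,220,-60,0,0,0,62],
  [-40,220,-60,0,0,0,62],
])

```text
clock: 27.3
tcp_pos: [0.4558, 0.1361, 0.2311]
orientation: [3.141, -0.035, 0.0]
contact_force: [0.6, 0.0, 0.5]
grip_width: 0.0621
gripper_force: 0.0
```

Run:
```python
from meas import *
f=grab('top');g=grab('side'); bodies(g); print(buttons(g)); print(r.get_obs()['clock'])
cv2.imwrite('pics/c7.png',cv2.resize(g['image'][:,:,::-1],(800,600),interpolation=cv2.INTER_CUBIC))
```

```text
467 [272. 165.] z [0.024 0.032] rect [ 564. -346.] [142. 180.] 3.8 top [ 564. -346.] [142. 180.] 3.8
371 [278. 162.] z [0.042 0.052] rect [ 557. -346.] [52. 92.] 89.5 top [ 555. -346.] [52. 81.] 89.5
262 [220. 177.] z [0.041 0.066] rect [ 737. -265.] [66. 41.] 13.2 top [ 736. -266.] [66. 34.] 17.7
411 [244. 218.] z [0.038 0.051] rect [644. -99.] [85. 46.] 48.4 top [646. -97.] [80. 46.] 48.4
443 [204. 262.] z [0.015 0.043] rect [748.  64.] [86. 87.] 42.0 top [748.  65.] [83. 87.] 55.2
519 [313. 278.] z [0.039 0.051] rect [445. 120.] [48. 89.] 57.1 top [439. 123.] [47. 75.] 57.1
528 [264. 282.] z [0.039 0.051] rect [578. 138.] [49. 86.] 86.1 top [573. 138.] [48. 74.] 86.6
672 [201. 318.] z [0.031 0.035] rect [733. 254.] [56. 88.] 0.1 top [733. 254.] [84. 54.] 88.9
1055 [289. 359.] z [0.027 0.033] rect [501. 358.] [174. 170.] 87.9 top [501. 357.] [174. 170.] 87.8
711 [289. 355.] z [0.045 0.057] rect [502. 358.] [46. 91.] 88.6 top [499. 357.] [44. 74.] 88.6
[(array([ 0.6364, -0.1071]), np.int32(54), array([247.1, 210.1])), (array([ 0.6441, -0.0459]), np.int32(76), array([243. , 225.3])), (array([0.5888, 0.1393]), np.int32(62), array([258., 277.]))]
27.4
```

View pics/c7.png

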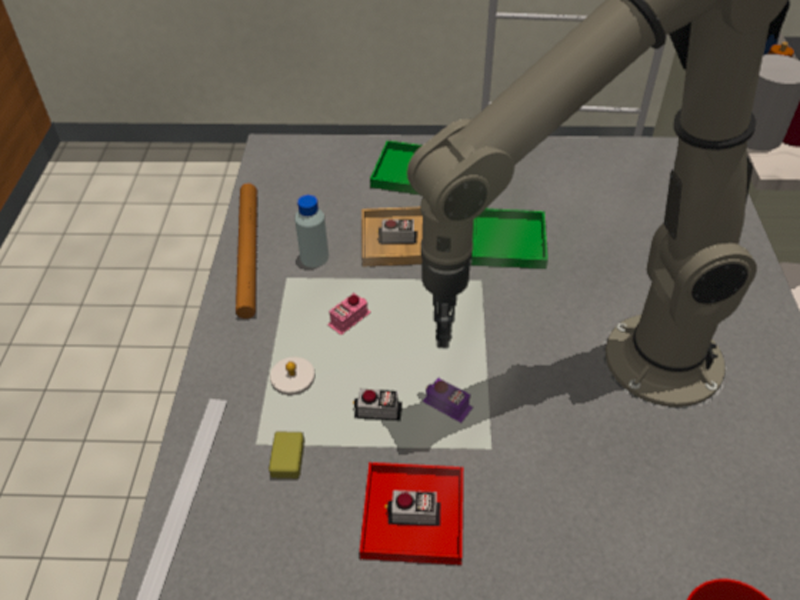

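The light counter is upright in the wooden tray (397,230) and the stiff one upright in the red bin (414,507). The middling one is unmoved (378,403), and the bystanders are where they were.

```bash
python3 -c "
from bench import r
print(r.hand_in())"
```

```text
the job is handed in; nothing more can be done
None
```

The job is handed in: I pressed each of the three buttons through its click to the stop (readings under 9 N), set the lightest counter upright in the wooden tray and the stiffest upright in the red bin, and left the middling one and everything else in place; the hand-in gave no verdict.

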